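Hang a cordless lamp on its keyhole stud

ROBOT

A 6-joint arm with a two-finger parallel gripper is mounted at the origin on the work surface. World frame = base frame: x ahead of the robot, y to its left, z up, the work surface at z = 0. Lengths are in m, angles in rad, forces in N, time in s.
With the tool pointing down it reaches from about 0.4 to 0.925 m from the base axis. Payload 3.4 kg.
Tool frame: the origin (TCP) lies between the finger pads; the fingertips stand 22 mm ahead of it and the grasp point (between the pads) lies 3 mm ahead of it; z points along the fingers, y is the line along which they close (so a half turn about z gives the same grasp; the last joint's range is limited). The gripper opens to 85 mm and grips with 20 to 120 N. Pads are 22 mm wide; open, the fingers measure 114 mm over their backs; the gripper's body (76 mm by 85 mm) begins 54 mm behind the grasp point. The pads swing forward as they close: fully open they stand 13 mm farther back than shut.
Start: joints at [-1.202, 0.307, 1.506, -0, 1.328, -0.073], TCP at [0.246, -0.52, 0.253] pointing down, gripper open.
Joint ranges: [-3.12, 3.12], [-1.05, 2.28], [0.14, 2.33], [-1.42, 4.57], [0.1, 2.73], [-2.68, 2.68]. Speed limits (rad/s): [2.57, 2.57, 3.14, 3.14, 3.14, 3.14].

INTERFACE

Orientations are given as a unit quaternion [x, y, z, w].
In Python, from cell import env gives the robot as it stands. The module is installed in compiled form; this text tells all that it offers.
- The arm moves only by the tool play_rows, never from a script. Its argument "targets" is a list of rows, each an object of numbers: "claw": the finger opening in cm, from 0 to 8.54; "tx", "ty", "tz": the shift along the tool's x, y, z in cm; "ax", "ay", "az": the turn, a rotation vector about the tool's x, y, z in degrees. A call has 1 to 20 rows; each row is the pose to reach, as a shift and turn from the pose commanded when the call began, along the tool's axes at that moment; what a row does not reach only later rows make up. A row lasts 1/10 s, in which the tool goes at most 50 mm and 8.59 degrees, less where a joint would pass 70% of its speed; a pose out of reach is approached as far as the arm can. A call with a gripper value outside its range is refused whole. The fingers move at their own pace and stop on an object; "grip_force" is the grip in N (left out, the last holds). Time passes only in rows, so rows that repeat a pose let the fingers close. It gives the time, the measured TCP pose, the force, the opening and the grip force at its end, in the units of the state.
- env.sense(): the state, without advancing time (a new reading comes with each control period).
- env.capture(name): name is "scene" or "top"; returns (picture, depth): 420x560x3 uint8, red, green, blue; 420x560 float32, m along the optical axis (not along the pixel's ray), 0 where there is no reading.
- env.camera_params(name): a dict with "fx", "fy", "cx", "cy" (pixels), "rvec" (rotation vector, rad) and "tvec" (3), from world to camera coordinates, as OpenCV has them. Camera axes: x right, y down, z forward; pixel columns grow to the right and rows downward; lengths in m; the calibration is good to about 2 mm. A picture is of the moment at which its call begins. camera_params takes no time and is no camera call.
- env.close_job(): hands the job in; it is judged then, once.
The state is a dict: "time_s": time; "qpos": joint angles; "dq": joint speeds; "joint_torque": joint torques, N m; "eef_pos": TCP position; "orientation": TCP orientation; "ft_force": force on the tool from outside, world axes, zero at the start; "moment": the same for the moment, N m; "gripper_width": opening from 0.0 (shut) to 1.0 (fully open); "grip_force": force on a finger pad.
Only numpy, scipy, OpenCV 4.12 (cv2) and the standard library are available. Lean on these libraries where they do the work, as an engineer would, in place of code of your own. Each camera call takes 0.05 s, during which the arm holds its last target. There are 200 camera calls.

TASK

Take the brass lamp by its arm and hang it on the stud of the oak panel: slip the keyhole in its back plate over the stud's head until the plate lies flat on the panel, then slide the lamp straight down until the stud is fully home at the top of the slot, and let go. Feel for the stud gently, without pressing the lamp hard against panel or stud, and leave the other things on the desk alone.

Things in the scene. Friction and masses are not known exactly. Their poses are not given: they have to be found in the camera images.
- lamp_grip (a point): Loose cordless brass lamp with green glass shade, 0.29 to 0.43 kg, standing on the desk. This point: middle of its level arm (bar 12 mm wide, 14 mm tall, centre 65 mm above the lamp's underside), the place to take it from above, jaws across the 12 mm; centre of mass is near. Axes: x along the arm from back plate to shade, z up. Back plate 70 wide, 140 tall, 4 mm thick; its back face is 70 mm behind this point.
- lamp_shade (a point): Centre of the lamp's shade rim, level with the lamp's underside; 60 mm in front (+x) of lamp_grip and 65 mm below it. Shade 74 mm across, 47 mm tall. Same axes as lamp_grip.
- lamp_hole (a point): Centre of the round 17 mm hole of the keyhole, on the back face of the lamp's plate, mid-width, 95 mm above the lamp's underside, 70 mm behind and 30 mm above lamp_grip. It goes right through the plate. Same axes as lamp_grip.
- lamp_key (a point): Where the stud's axis sits when home: upper end of the keyhole slot, on the plate's back face, 24 mm above lamp_hole, 54 mm above lamp_grip. Slot 9.5 mm wide, leading up from the hole. In front, two ramps beside it thicken the plate from 4 to 6.6 mm over the 11 mm above the hole, wedging the stud's sprung head outwards. Same axes as lamp_grip.
- panel: Fixed upright oak panel, 260 mm wide, 213 mm tall, 24 mm thick, with a low foot on the robot's side. Origin at the middle of its underside. Axes: x square out of its working face (12 mm in front of the origin), which looks away from the robot; y along its width; z up.
- track_r (a point): Right-hand end (+y) of the dark level slot, 46 mm long, in the brass track on the panel's face, 149 mm above the desk, 23 mm from mid-width. On the face; same axes as the panel. One steel stud clamped firmly in the slot stands out along x at exactly this height, anywhere 7 to 39 mm from this end towards track_l. Its place is not reported: find it by feel or by eye.
- track_l (a point): Left-hand end (-y) of the same slot. Stud: shank 7 mm thick; round head 13.5 mm across, its underside 5.5 mm and its front 9.5 mm off the panel's face. The head is sprung inwards and draws out up to 4 mm (7.5 N plus 3 N per mm). Pushing the plate down over it takes up to 20 N besides the lamp's weight, which is seldom enough by itself.
- mug: white ceramic mug, 95 mm tall, 80 mm across, handle on its own +y side; origin at centre of underside. Leave it alone
- cactus: small potted cactus, terracotta pot 78 mm across, 136 mm tall in all; origin at centre of underside. Leave it alone
- stapler: black stapler lying along its own y axis, 130 x 50 x 56 mm; origin at centre of underside. Leave it alone
Mind the look-alikes: they are no part of the job. What is meant by the part that bears lamp_grip is not turquoise, and is the smaller of those in its own colour.

How it is judged:
By the outcome, as a careful person would: the job done as asked, in the order asked, and still so for the second after the job is handed in, with the robot touching nothing.
It also fails if it takes over 72 s, if anything falls off the work surface, if the arm or the gripper's body presses on something with over 40 N, if the wrist force passes 120 N, or if a joint passes its speed limit or range.

## Working session

There is one attempt and no reset: what is moved stays moved. The work goes in short steps, Python scripts to look and compute and a tool call to move; the robot and the scene stay as the last step left them, time stands still between calls to the robot, and variables do not carry over. Pictures are saved under pics/ and viewed, at most 10 in all, crops included, and the job is handed in when it is done.

Besides the shell and the picture viewer there is one more tool, called after "Emit:" by a JSON object that holds its "op" and its "data". play_rows: Moves the arm, as the interface text tells. Its arguments: {"type":"object","properties":{"targets":{"type":"array"},"grip_force":{"type":"number"}},"required":["targets"]}

```bash
mkdir -p pics; cat > h.py <<'E'
import numpy as np, cv2
from cell import env
def cam(n):
    p=env.camera_params(n);K=np.array([[p['fx'],0,p['cx']],[0,p['fy'],p['cy']],[0,0,1.]])
    R=cv2.Rodrigues(np.array(p['rvec'],float))[0];t=np.array(p['tvec'],float);return K,R,t
def ray(n,u,v):
    K,R,t=cam(n);d=R.T@np.linalg.inv(K)@np.array([u,v,1.]);return -R.T@t,d
def plane(n,u,v,z):
    o,d=ray(n,u,v);return o+d*(z-o[2])/d[2]
def cloud(n,dep):
    K,R,t=cam(n);v,u=np.mgrid[:dep.shape[0],:dep.shape[1]]
    P=np.stack([(u-K[0,2])/K[0,0]*dep,(v-K[1,2])/K[1,1]*dep,dep],-1);return (P-t)@R
def proj(n,X):
    K,R,t=cam(n);q=K@(R@np.asarray(X,float)+t);return q[:2]/q[2]
E
python3 - <<'E'
from h import *
for n in('scene','top'):
    im,d=env.capture(n);np.savez(n+'0.npz',im=im,d=d);cv2.imwrite(f'pics/{n}0.png',im[:,:,::-1])
    K,R,t=cam(n);print(n,K[0,0],-R.T@t,R[2])
print(env.sense())
E
```

```text
scene 431.70781994353496 [1.18864248 0.33738889 0.68689479] [-0.71633342 -0.34972841 -0.60378511]
top 379.0189865121893 [ 0.30841959 -0.00992306  0.92776449] [ 0.20668124 -0.00268666 -0.97840464]
{'time_s': 0.1, 'qpos': array([-1.20149391e+00,  3.07466279e-01,  1.50755097e+00, -3.70657040e-06,
        1.32840082e+00, -7.35180345e-02]), 'dq': array([-0.0003138 , -0.00209535, -0.00315684,  0.00026802, -0.00110424,
       -0.00038498]), 'joint_torque': array([ 5.84970294e-04, -4.58528209e+01, -2.52609122e+01, -1.68033080e-04,
        5.57880179e-03,  1.18798454e-05]), 'eef_pos': array([ 0.24613447, -0.51900103,  0.2524883 ]), 'orientation': array([ 9.75588222e-01,  2.19605985e-01, -1.36269793e-04, -9.02478796e-04]), 'ft_force': array([ 0.4164263 ,  0.03814882, -0.41037028]), 'moment': array([ 0.03748835,  0.04722247, -0.00928835]), 'grip_force': 0.0, 'gripper_width': 0.9964332734466329}
```

View pics/scene0.png

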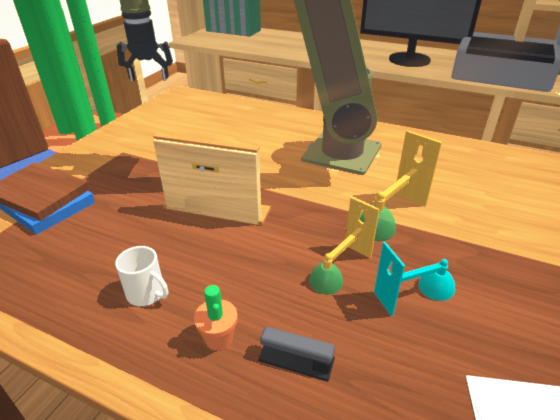

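View pics/top0.png

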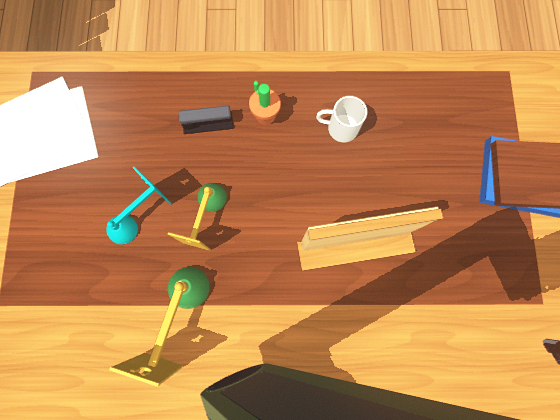

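Scene picture (camera facing the robot): panel at (210,180) with a track at (205,168). Candidates for the lamp:
- small brass lamp, scene (345,245) / top (200,215)
- large brass lamp, scene (400,185) / top (165,325)
- turquoise lamp, scene (415,280) / top (140,205)

The description says not turquoise and the smaller in its own colour, so I choose the small brass one.

```bash
python3 - <<'E'
from h import *
S=np.load('scene0.npz');T=np.load('top0.npz')
a=cv2.resize(S['im'][190:300,295:395],None,fx=4,fy=4,interpolation=cv2.INTER_CUBIC)
b=cv2.resize(S['im'][155:182,180:235],(396*2//2,194),interpolation=cv2.INTER_CUBIC)
can=np.zeros((440,800,3),np.uint8);can[:a.shape[0],:a.shape[1]]=a;can[:194,402:798]=b
cv2.imwrite('pics/crop.png',can[:,:,::-1])
def brass(im,lo=(20,120,90),hi=(32,255,255)):
    return cv2.inRange(cv2.cvtColor(im,cv2.COLOR_RGB2HSV),lo,hi)
for n,D,box in(('scene',S,(190,300,295,390)),('top',T,(178,255,160,225))):
    P=cloud(n,D['d']);m=np.zeros(D['d'].shape,bool);y0,y1,x0,x1=box
    m[y0:y1,x0:x1]=brass(D['im'])[y0:y1,x0:x1]>0
    m&=(D['d']>0);Q=P[m];print(n,len(Q),Q.min(0),Q.max(0),np.median(Q,0))
    A=Q[(Q[:,2]>.055)&(Q[:,2]<.08)]
    np.save(n+'_brass.npy',Q)
    # histogram of heights
    print(np.histogram(Q[:,2],bins=np.arange(0,.17,.01))[0])
# panel
P=cloud('scene',S['d'])
reg=P[150:205,172:250].reshape(-1,3);reg=reg[(reg[:,2]>.03)&(reg[:,2]<.2)]
for _ in range(4):
    c=reg.mean(0);n=np.linalg.svd(reg-c,full_matrices=False)[2][2];r=(reg-c)@n;reg=reg[abs(r)<max(.0015,2*r.std())]
n*=np.sign(n[0]);print('panel',c,n,r.std(),len(reg),'yaw',np.degrees(np.arctan2(n[1],n[0])))
Pt=cloud('top',T['d']);top=Pt[205:265,295:445].reshape(-1,3);top=top[(top[:,2]>.205)&(top[:,2]<.225)]
print('panel top',len(top),top.mean(0),cv2.minAreaRect((top[:,:2]*1000).astype(np.float32)))
E
```

```text
scene 1397 [ 0.15607749  0.07575048 -0.00198731] [0.58970092 0.21656646 0.14200759] [0.43611742 0.18084537 0.07340078]
[ 48  37  41  51  46  76 184 285 113 127 106  78  74  93  20   0]
top 483 [ 0.41938345  0.13992669 -0.00139904] [0.58166471 0.21480207 0.1429723 ] [0.46464258 0.16616547 0.0723249 ]
[  5   6   8   9  10  13  61 222  29  12   9  11  11  49  26   0]
panel [ 0.45941461 -0.19132139  0.12106358] [ 9.87692176e-01  1.56410186e-01 -1.35831797e-04] 0.0011391246681496004 3657 yaw 8.998591660359013
panel top 1526 [ 0.44523908 -0.20271888  0.21207128] ((447.38275146484375, -203.18516540527344), (25.682275772094727, 261.49951171875), 8.921826362609863)
```

View pics/crop.png

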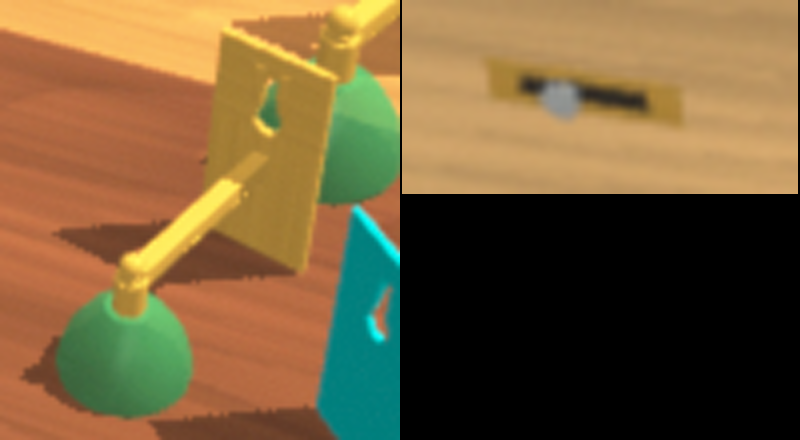

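The crop shows the chosen lamp: brass arm, green shade, keyhole plate. The stud's grey head shows at scene (202,168.6), towards the left end of the slot (196–214).

```bash
cat > an.py <<'E'
from h import *
S=np.load('scene0.npz');T=np.load('top0.npz')
q={}
for n in('scene','top'):
    Q=np.load(n+'_brass.npy')
    Q=Q[(Q[:,0]>.38)&(Q[:,0]<.6)&(Q[:,1]>.1)&(Q[:,1]<.25)]
    # plate
    P=Q[(Q[:,2]>.085)&(Q[:,2]<.138)] if n=='scene' else Q[Q[:,2]>.1]
    for _ in range(6):
        c=P.mean(0);v=np.linalg.svd(P[:,:2]-c[:2],full_matrices=False)[2];nn=v[1];r=(P[:,:2]-c[:2])@nn;P=P[abs(r)<max(.0015,2*r.std())]
    nn=nn*np.sign(nn[0]);tt=np.array([-nn[1],nn[0]]);s=P[:,:2]@tt
    print(n,'plate',c,'yaw',np.degrees(np.arctan2(nn[1],nn[0])),r.std(),len(P),'width',np.ptp(s),'mid',(s.max()+s.min())/2)
    A=Q[(Q[:,2]>.062)&(Q[:,2]<.079)]
    d=(A[:,:2]-c[:2])@nn;A=A[(d>.012)&(d<.11)]
    for _ in range(6):
        ca=A.mean(0);v=np.linalg.svd(A[:,:2]-ca[:2],full_matrices=False)[2];r=(A[:,:2]-ca[:2])@v[1];A=A[abs(r)<max(.006,2*r.std())]
    u=v[0]*np.sign(v[0][0]);print(' arm',ca,'yaw',np.degrees(np.arctan2(u[1],u[0])),r.std(),len(A),'z95',np.percentile(A[:,2],[50,90]))
    t=(A[:,:2]-c[:2])@u; off=(ca[:2]-c[:2])@nn; grip=c[:2]+0
    fr=(ca[:2]-c[:2])@nn; g=ca[:2]+u*((.066-fr)/(u@nn)); print(' grip if front of plate:',g)
    # green shade
    hsv=cv2.cvtColor(dict(scene=S,top=T)[n]['im'],cv2.COLOR_RGB2HSV);m=cv2.inRange(hsv,(50,80,30),(80,255,255))>0
    X=cloud(n,dict(scene=S,top=T)[n]['d']);G=X[m&(X[...,0]>.5)&(X[...,0]<.66)&(X[...,1]>.08)&(X[...,1]<.22)&(X[...,2]<.06)]
    res=np.linalg.lstsq(np.c_[2*G[:,:2],np.ones(len(G))],0*G[:,0],rcond=None)
    print(' shade',len(G),G.min(0),G.max(0))
n=np.array([.987692,.15641,0]);c=np.array([.45941,-.19132,0]);t=np.array([-n[1],n[0],0])
print('panel mid from top:',)
P=cloud('top',T['d'])
for name,(u,v),o in(('stud',(202.2,168.6),.0095),('r?',(214.2,169),0),('l?',(196.4,166.5),0)):
    oo,d=ray('scene',u,v);k=((c-oo)@n+o)/(d@n);X=oo+k*d;print(name,X,'along y',(X-c)@t)
C=np.array([.44738,-.203185,0]);print('panel centre along',(C-c)@t,'face off',(C-c)@n)
E
python3 an.py
```

```text
scene plate [0.43391593 0.18570765 0.11187215] yaw -15.566235021981894 0.0010981689160654575 328 width 0.06863230827428685 mid 0.29294188904770146
 arm [0.49384238 0.16721757 0.07051049] yaw -15.525844620246179 0.003551986091952147 209 z95 [0.07133933 0.0729523 ]
 grip if front of plate: [0.49703136 0.16633164]
 shade 750 [5.38629976e-01 1.15396484e-01 3.01857215e-04] [0.59227245 0.18460209 0.04868083]
top plate [0.42920358 0.18032614 0.13260293] yaw -15.535691377254112 0.001328963821819776 103 width 0.06903114913852909 mid 0.29025318108847253
 arm [0.48916888 0.16532193 0.07147983] yaw -14.58779377877326 0.003446728686348277 211 z95 [0.07168943 0.07362448]
 grip if front of plate: [0.49324072 0.16426222]
 shade 456 [0.51799247 0.11356375 0.00513956] [0.58458988 0.17876278 0.04970613]
panel mid from top:
stud [ 0.4708086  -0.20256167  0.15036328] along y -0.01288616376064573
r? [ 0.45727002 -0.17780655  0.14795683] along y 0.013681836212418783
l? [ 0.46452424 -0.22361519  0.14744759] along y -0.03269762266155952
panel centre along -0.009837353280000016 face off -0.013737739409999988
```

```bash
cat >> h.py <<'E'
from scipy.spatial.transform import Rotation as Ro
def delta(pos,yaw,start=None,tilt=None):
    """shift (cm, tool axes) and az (deg) from current measured pose to world pos / tool-x yaw (deg), tool down"""
    s=env.sense() if start is None else start
    R=Ro.from_quat(s['orientation']);d=R.inv().apply(np.asarray(pos)-s['eef_pos'])*100
    x=np.array([np.cos(np.radians(yaw)),np.sin(np.radians(yaw)),0]);z=np.array([0,0,-1.]);y=np.cross(z,x)
    r=(R.inv()*Ro.from_matrix(np.c_[x,y,z])).as_rotvec(degrees=True);return np.round(d,2),np.round(r,2)
E
python3 - <<'E'
from h import *
for p,y in(((.36,-.38,.36),10),((.43,-.1,.36),0),((.495,.165,.25),-15.5),((.495,.165,.15),-15.5)):print(delta(p,y))
T=np.load('top0.npz');P=cloud('top',T['d']);Q=P[260:390,100:215].reshape(-1,3);print('big lamp',np.percentile(Q[:,2],[50,99,99.9]),Q[Q[:,2]>.12].mean(0))
E
```

```text
(array([ 16.25,  -7.7 , -10.74]), array([-1.000e-01,  1.000e-02,  1.537e+01]))
(array([ 34.57, -30.  , -10.69]), array([-1.000e-01,  2.000e-02,  2.537e+01]))
(array([ 51.79, -51.14,   0.35]), array([-1.000e-01,  3.000e-02,  4.087e+01]))
(array([ 51.79, -51.12,  10.35]), array([-1.000e-01,  3.000e-02,  4.087e+01]))
big lamp [7.32156938e-04 1.89262959e-01 9.27764491e-01] [0.176782   0.21999145 0.22295395]
```

Emit:
{"op": "play_rows", "data": {"targets": [{"tx":8,"ty":-4,"tz":-5,"az":8,"claw":5},{"tx":16.2,"ty":-7.7,"tz":-10.7,"az":15.4,"claw":5},{"tx":16.2,"ty":-7.7,"tz":-10.7,"az":15.4,"claw":5},{"tx":16.2,"ty":-7.7,"tz":-10.7,"az":15.4,"claw":5},{"tx":16.2,"ty":-7.7,"tz":-10.7,"az":15.4,"claw":5},{"tx":34.6,"ty":-30,"tz":-10.7,"az":25.4,"claw":5},{"tx":34.6,"ty":-30,"tz":-10.7,"az":25.4,"claw":5},{"tx":34.6,"ty":-30,"tz":-10.7,"az":25.4,"claw":5},{"tx":34.6,"ty":-30,"tz":-10.7,"az":25.4,"claw":5},{"tx":34.6,"ty":-30,"tz":-10.7,"az":25.4,"claw":5},{"tx":34.6,"ty":-30,"tz":-10.7,"az":25.4,"claw":5},{"tx":51.8,"ty":-51.1,"tz":0.3,"az":40.9,"claw":5},{"tx":51.8,"ty":-51.1,"tz":0.3,"az":40.9,"claw":5},{"tx":51.8,"ty":-51.1,"tz":0.3,"az":40.9,"claw":5},{"tx":51.8,"ty":-51.1,"tz":0.3,"az":40.9,"claw":5},{"tx":51.8,"ty":-51.1,"tz":0.3,"az":40.9,"claw":5},{"tx":51.8,"ty":-51.1,"tz":0.3,"az":40.9,"claw":5},{"tx":51.8,"ty":-51.1,"tz":0.3,"az":40.9,"claw":5},{"tx":51.8,"ty":-51.1,"tz":0.3,"az":40.9,"claw":5},{"tx":51.8,"ty":-51.1,"tz":0.3,"az":40.9,"claw":5}]}}

```text
invalid input at $.targets[0]: expected keys claw, tx, ty, tz, ax, ay, az
```

```bash
python3 - <<'E'
from h import *
print(delta((.495,.165,.12),-15.5), delta((.495,.165,.068),-15.5)[0])
im,d=env.capture('scene');cv2.imwrite('pics/s1.png',im[:,:,::-1])
E
```

```text
(array([ 51.79, -51.11,  13.35]), array([-1.000e-01,  3.000e-02,  4.087e+01])) [ 51.79 -51.11  18.55]
```

View pics/s1.png

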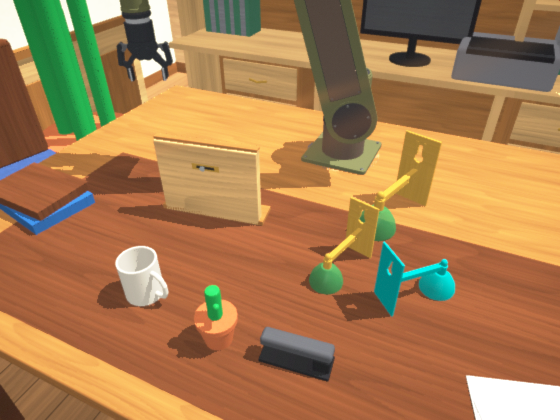

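All keys are needed in each row; the picture shows that nothing has moved yet.

Emit:
{"op": "play_rows", "data": {"targets": [{"tx":8,"ty":-4,"tz":-5,"ax":0,"ay":0,"az":8,"claw":5},{"tx":16.2,"ty":-7.7,"tz":-10.7,"ax":0,"ay":0,"az":15.4,"claw":5},{"tx":16.2,"ty":-7.7,"tz":-10.7,"ax":0,"ay":0,"az":15.4,"claw":5},{"tx":16.2,"ty":-7.7,"tz":-10.7,"ax":0,"ay":0,"az":15.4,"claw":5},{"tx":16.2,"ty":-7.7,"tz":-10.7,"ax":0,"ay":0,"az":15.4,"claw":5},{"tx":34.6,"ty":-30,"tz":-10.7,"ax":0,"ay":0,"az":25.4,"claw":5},{"tx":34.6,"ty":-30,"tz":-10.7,"ax":0,"ay":0,"az":25.4,"claw":5},{"tx":34.6,"ty":-30,"tz":-10.7,"ax":0,"ay":0,"az":25.4,"claw":5},{"tx":34.6,"ty":-30,"tz":-10.7,"ax":0,"ay":0,"az":25.4,"claw":5},{"tx":34.6,"ty":-30,"tz":-10.7,"ax":0,"ay":0,"az":25.4,"claw":5},{"tx":34.6,"ty":-30,"tz":-10.7,"ax":0,"ay":0,"az":25.4,"claw":5},{"tx":51.8,"ty":-51.1,"tz":0.3,"ax":0,"ay":0,"az":40.9,"claw":5},{"tx":51.8,"ty":-51.1,"tz":0.3,"ax":0,"ay":0,"az":40.9,"claw":5},{"tx":51.8,"ty":-51.1,"tz":0.3,"ax":0,"ay":0,"az":40.9,"claw":5},{"tx":51.8,"ty":-51.1,"tz":0.3,"ax":0,"ay":0,"az":40.9,"claw":5},{"tx":51.8,"ty":-51.1,"tz":0.3,"ax":0,"ay":0,"az":40.9,"claw":5},{"tx":51.8,"ty":-51.1,"tz":0.3,"ax":0,"ay":0,"az":40.9,"claw":5},{"tx":51.8,"ty":-51.1,"tz":0.3,"ax":0,"ay":0,"az":40.9,"claw":5}]}}

```text
time_s: 1.95
eef_pos: [0.495, 0.1678, 0.247]
orientation: [0.991, -0.133, -0.002, -0.0]
ft_force: [-0.2, -0.5, -0.0]
gripper_width: 0.588
grip_force: 0.0
```

```bash
python3 - <<'E'
from h import *
s=env.sense();print(s['time_s'],s['eef_pos'],s['ft_force'],s['qpos'])
print(delta((.495,.165,.12),-15.5), delta((.495,.165,.068),-15.5)[0])
im,d=env.capture('scene');a=im
im,d=env.capture('top');cv2.imwrite('pics/s2.png',np.hstack([a[100:330,150:500],im[100:330,80:430]])[:,:,::-1])
E
```

```text
1.95 [0.49497364 0.16777692 0.24702795] [-0.19117595 -0.48591484 -0.02885863] [2.44838155e-01 2.41080820e-01 1.61974581e+00 1.76692955e-03
 1.28490213e+00 2.08194661e+00]
(array([ 0.13,  0.26, 12.7 ]), array([0.03, 0.25, 0.21])) [ 0.16  0.26 17.9 ]
```

View pics/s2.png

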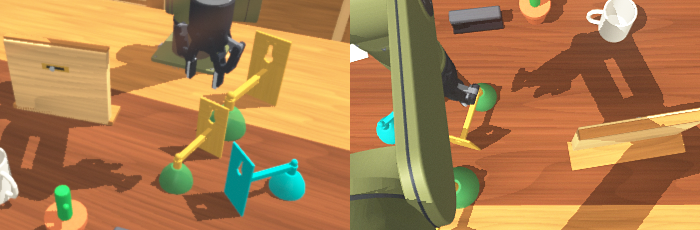

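The gripper hangs above the small lamp's arm (scene crop (210,60); top crop (470,95)) with nothing in the way. Going down and gripping.

Emit:
{"op": "play_rows", "data": {"targets": [{"tx":0.1,"ty":0.2,"tz":4,"ax":0,"ay":0.2,"az":0.2,"claw":5},{"tx":0.1,"ty":0.2,"tz":8,"ax":0,"ay":0.2,"az":0.2,"claw":5},{"tx":0.1,"ty":0.2,"tz":12,"ax":0,"ay":0.2,"az":0.2,"claw":5},{"tx":0.1,"ty":0.2,"tz":14,"ax":0,"ay":0.2,"az":0.2,"claw":5},{"tx":0.1,"ty":0.2,"tz":16,"ax":0,"ay":0.2,"az":0.2,"claw":5},{"tx":0.1,"ty":0.2,"tz":17,"ax":0,"ay":0.2,"az":0.2,"claw":5},{"tx":0.1,"ty":0.2,"tz":17.9,"ax":0,"ay":0.2,"az":0.2,"claw":5},{"tx":0.1,"ty":0.2,"tz":17.9,"ax":0,"ay":0.2,"az":0.2,"claw":5},{"tx":0.1,"ty":0.2,"tz":17.9,"ax":0,"ay":0.2,"az":0.2,"claw":5}]}}

```text
time_s: 2.95
eef_pos: [0.4965, 0.1616, 0.072]
orientation: [0.991, -0.137, 0.002, 0.0]
ft_force: [-0.8, 0.3, 0.0]
gripper_width: 0.585
grip_force: 0.0
```

```bash
python3 - <<'E'
from h import *
s=env.sense();print(s['time_s'],s['eef_pos'],s['ft_force'])
print(delta((.495,.165,.068),-15.5))
a,d=env.capture('scene')
b,d=env.capture('top');f=lambda i,y,x,h,w:cv2.resize(i[y:y+h,x:x+w],(400,400),interpolation=cv2.INTER_CUBIC)
cv2.imwrite('pics/s3.png',np.hstack([f(a,190,290,110,110),f(b,160,140,110,110)])[:,:,::-1])
E
```

```text
2.95 [0.49647472 0.1616207  0.07201899] [-0.75409465  0.28967703  0.01429688]
(array([-0.24, -0.28,  0.4 ]), array([-0.03, -0.26, -0.26]))
```

View pics/s3.png

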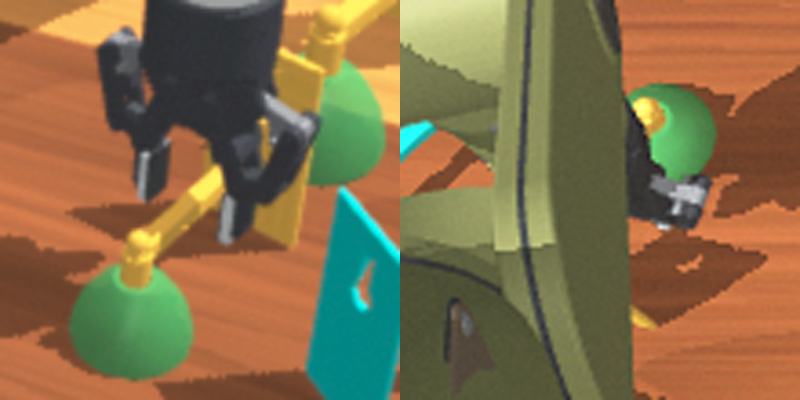

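The fingers stand on either side of the arm (crop (150,180) and (230,220)). Undoing my small correction (the arm had been lagging), then settling.

Emit:
{"op": "play_rows", "data": {"targets": [{"tx":-0.15,"ty":-0.2,"tz":0,"ax":0,"ay":-0.2,"az":-0.2,"claw":5},{"tx":-0.15,"ty":-0.2,"tz":0,"ax":0,"ay":-0.2,"az":-0.2,"claw":5},{"tx":-0.15,"ty":-0.2,"tz":0,"ax":0,"ay":-0.2,"az":-0.2,"claw":5},{"tx":-0.15,"ty":-0.2,"tz":0,"ax":0,"ay":-0.2,"az":-0.2,"claw":5},{"tx":-0.15,"ty":-0.2,"tz":0,"ax":0,"ay":-0.2,"az":-0.2,"claw":5}]}}

```text
time_s: 3.55
eef_pos: [0.4949, 0.1643, 0.0713]
orientation: [0.991, -0.135, 0.0, -0.0]
ft_force: [0.2, 0.7, -0.5]
gripper_width: 0.584
grip_force: 0.0
```

```bash
python3 - <<'E'
from h import *
s=env.sense();print(s['time_s'],s['eef_pos'],s['ft_force'])
print(delta((.495,.165,.068),-15.5))
E
```

```text
3.55 [0.49494828 0.16431754 0.0713312 ] [ 0.18167555  0.73876539 -0.49227378]
(array([-0.01, -0.07,  0.33]), array([-0.  , -0.  , -0.02]))
```

Emit:
{"op": "play_rows", "data": {"grip_force": 40, "targets": [{"tx":0,"ty":0,"tz":0.3,"ax":0,"ay":0,"az":0,"claw":5},{"tx":0,"ty":0,"tz":0.3,"ax":0,"ay":0,"az":0,"claw":2.5},{"tx":0,"ty":0,"tz":0.3,"ax":0,"ay":0,"az":0,"claw":2},{"tx":0,"ty":0,"tz":0.3,"ax":0,"ay":0,"az":0,"claw":1.5},{"tx":0,"ty":0,"tz":0.3,"ax":0,"ay":0,"az":0,"claw":0.5},{"tx":0,"ty":0,"tz":0.3,"ax":0,"ay":0,"az":0,"claw":0},{"tx":0,"ty":0,"tz":0.3,"ax":0,"ay":0,"az":0,"claw":0},{"tx":0,"ty":0,"tz":0.3,"ax":0,"ay":0,"az":0,"claw":0}]}}

```text
time_s: 4.35
eef_pos: [0.495, 0.1643, 0.0683]
orientation: [0.991, -0.135, 0.0, -0.0]
ft_force: [0.2, 1.2, -0.7]
gripper_width: 0.132
grip_force: 43.2
```

Emit:
{"op": "play_rows", "data": {"grip_force": 110, "targets": [{"tx":0,"ty":0,"tz":0,"ax":0,"ay":0,"az":0,"claw":0},{"tx":0,"ty":0,"tz":0,"ax":0,"ay":0,"az":0,"claw":0},{"tx":0,"ty":0,"tz":0,"ax":0,"ay":0,"az":0,"claw":0}]}}

```text
time_s: 4.65
eef_pos: [0.4952, 0.1644, 0.0685]
orientation: [0.991, -0.135, 0.0, -0.0]
ft_force: [0.9, 2.0, 2.0]
gripper_width: 0.115
grip_force: 107.4
```

```bash
python3 - <<'E'
from h import *
T=np.load('top0.npz');P=cloud('top',T['d'])
for n,(x0,x1,y0,y1) in dict(mug=(312,372,92,146),cactus=(245,285,80,128)).items():
    Q=P[y0:y1,x0:x1].reshape(-1,3);Q=Q[(Q[:,2]>.02)&(Q[:,2]<.2)];print(n,np.percentile(Q,[1,99],axis=0))
s=env.sense()
print(delta((.495,.165,.26),-15.5),delta((.55,0,.28),-3),delta((.5898,-.1837,.26),9),delta((.5898,-.1837,.1223),9))
E
```

```text
mug [[ 0.70165096 -0.22621283  0.02073842]
 [ 0.77899852 -0.11805071  0.09685003]]
cactus [[ 0.73955476 -0.02132941  0.02310612]
 [ 0.80734982  0.05045647  0.13672203]]
(array([ -0.03,  -0.06, -19.15]), array([-0.03, -0.02, -0.03])) (array([  9.69,  14.37, -21.16]), array([ -0.02,  -0.03, -12.53])) (array([ 18.44,  31.  , -19.16]), array([-2.000e-02, -3.000e-02, -2.453e+01])) (array([18.44, 31.01, -5.39]), array([-2.000e-02, -3.000e-02, -2.453e+01]))
```

Emit:
{"op": "play_rows", "data": {"targets": [{"tx":0,"ty":0,"tz":-2,"ax":0,"ay":0,"az":0,"claw":0},{"tx":0,"ty":0,"tz":-5,"ax":0,"ay":0,"az":0,"claw":0},{"tx":0,"ty":0,"tz":-9,"ax":0,"ay":0,"az":0,"claw":0},{"tx":0,"ty":0,"tz":-13,"ax":0,"ay":0,"az":0,"claw":0},{"tx":1,"ty":1,"tz":-17,"ax":0,"ay":0,"az":0,"claw":0},{"tx":3,"ty":4,"tz":-20,"ax":0,"ay":0,"az":-3,"claw":0},{"tx":5,"ty":7.5,"tz":-21,"ax":0,"ay":0,"az":-6,"claw":0},{"tx":7,"ty":11,"tz":-21,"ax":0,"ay":0,"az":-9,"claw":0},{"tx":9.5,"ty":14.5,"tz":-21,"ax":0,"ay":0,"az":-12,"claw":0},{"tx":11,"ty":18,"tz":-21,"ax":0,"ay":0,"az":-15,"claw":0},{"tx":12.5,"ty":22,"tz":-21,"ax":0,"ay":0,"az":-18,"claw":0},{"tx":14,"ty":26,"tz":-20,"ax":0,"ay":0,"az":-21,"claw":0},{"tx":15,"ty":29.5,"tz":-19.2,"ax":0,"ay":0,"az":-23,"claw":0},{"tx":15.7,"ty":32.2,"tz":-19.2,"ax":0,"ay":0,"az":-24.5,"claw":0},{"tx":15.7,"ty":32.2,"tz":-19.2,"ax":0,"ay":0,"az":-24.5,"claw":0},{"tx":15.7,"ty":32.2,"tz":-19.2,"ax":0,"ay":0,"az":-24.5,"claw":0},{"tx":15.7,"ty":32.2,"tz":-19.2,"ax":0,"ay":0,"az":-24.5,"claw":0},{"tx":15.7,"ty":32.2,"tz":-19.2,"ax":0,"ay":0,"az":-24.5,"claw":0}]}}

```text
time_s: 6.45
eef_pos: [0.5598, -0.1868, 0.2602]
orientation: [0.997, 0.079, -0.0, -0.0]
ft_force: [0.2, 0.1, -2.6]
gripper_width: 0.115
grip_force: 108.0
```

```bash
python3 - <<'E'
from h import *
s=env.sense();print(s['time_s'],s['eef_pos'],s['ft_force'],s['moment'])
print(delta((.5602,-.1884,.1223),9))
a,d=env.capture('scene');np.savez('s4.npz',im=a,d=d)
b,d=env.capture('top');np.savez('t4.npz',im=b,d=d)
can=np.zeros((420,800,3),np.uint8);can[:,:400]=a[:,:400];can[:,400:]=b[:,160:]
cv2.imwrite('pics/s4.png',can[:,:,::-1])
E
```

```text
6.45 [ 0.55975547 -0.18683156  0.26017362] [ 0.16357333  0.13370647 -2.61392846] [0.01513548 0.03552912 0.0448054 ]
(array([ 0.03,  0.17, 13.79]), array([-0.03,  0.03,  0.04]))
```

View pics/s4.png

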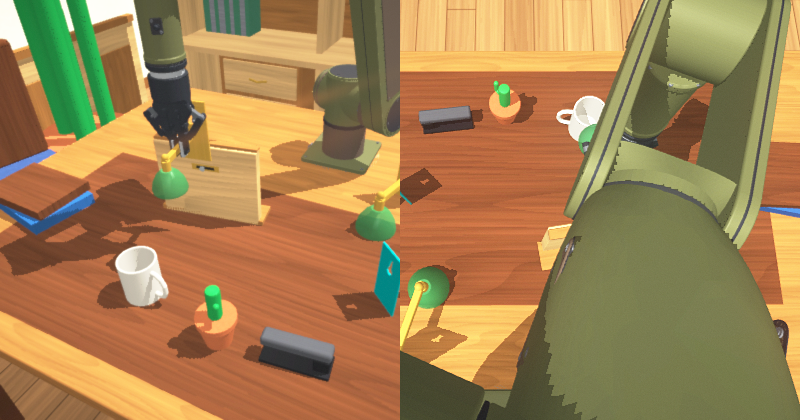

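The lamp is held level in front of and above the panel (plate at (205,125), shade (170,183)). Lowering to stud height with a 30 mm gap, then measuring the plate with the same camera as the stud.

Emit:
{"op": "play_rows", "data": {"targets": [{"tx":0,"ty":0.15,"tz":3,"ax":0,"ay":0,"az":0,"claw":0},{"tx":0,"ty":0.15,"tz":6,"ax":0,"ay":0,"az":0,"claw":0},{"tx":0,"ty":0.15,"tz":9,"ax":0,"ay":0,"az":0,"claw":0},{"tx":0,"ty":0.15,"tz":11,"ax":0,"ay":0,"az":0,"claw":0},{"tx":0,"ty":0.15,"tz":12.5,"ax":0,"ay":0,"az":0,"claw":0},{"tx":0,"ty":0.15,"tz":13.5,"ax":0,"ay":0,"az":0,"claw":0},{"tx":0,"ty":0.15,"tz":13.7,"ax":0,"ay":0,"az":0,"claw":0},{"tx":0,"ty":0.15,"tz":13.7,"ax":0,"ay":0,"az":0,"claw":0},{"tx":0,"ty":0.15,"tz":13.7,"ax":0,"ay":0,"az":0,"claw":0},{"tx":0,"ty":0.15,"tz":13.7,"ax":0,"ay":0,"az":0,"claw":0},{"tx":0,"ty":0.15,"tz":13.7,"ax":0,"ay":0,"az":0,"claw":0}]}}

```text
time_s: 7.65
eef_pos: [0.5607, -0.1897, 0.1241]
orientation: [0.997, 0.078, 0.001, 0.0]
ft_force: [-0.8, 0.7, -2.8]
gripper_width: 0.112
grip_force: 108.0
```

```bash
python3 - <<'E'
from h import *
s=env.sense();print(s['time_s'],s['eef_pos'],s['ft_force'],s['moment'])
print(delta((.5602,-.1884,.1223),9))
a,d=env.capture('scene');np.savez('s5.npz',im=a,d=d)
m=cv2.inRange(cv2.cvtColor(a,cv2.COLOR_RGB2HSV),(20,130,70),(33,255,255))>0
X=cloud('scene',d);n=np.array([.987692,.15641,0]);t=np.array([-n[1],n[0],0]);c=np.array([.45941,-.19132,0])
U=np.stack([(X-c)@n,(X-c)@t,X[...,2]],-1)
k=m&(U[...,0]>.015)&(U[...,0]<.06)&(abs(U[...,1])<.08)&(U[...,2]>.03)
Q=U[k];
for _ in range(5):
    A=np.c_[Q[:,1:],np.ones(len(Q))];co=np.linalg.lstsq(A,Q[:,0],rcond=None)[0];r=Q[:,0]-A@co;Q=Q[abs(r)<max(.0015,2.5*r.std())]
print('plate: tilt yaw,pitch deg',np.degrees(np.arctan(co[:2])),'off@z.14',co@[-.013,.14,1],r.std(),len(Q))
print('y range',np.percentile(Q[:,1],[.5,99.5]),'z',np.percentile(Q[:,2],[.5,99.5]))
e=s['eef_pos'];print('tcp panel',(e-c)@n,(e-c)@t,e[2])
f=cv2.resize(a[100:220,130:290],(800,600),interpolation=cv2.INTER_CUBIC);cv2.imwrite('pics/s5.png',f[:,:,::-1])
E
```

```text
7.65 [ 0.56073846 -0.18973708  0.12413769] [-0.76477514  0.68756672 -2.80669725] [ 0.04393465 -0.00704159 -0.03864131]
(array([-0.03, -0.14,  0.18]), array([ 0.05, -0.08, -0.03]))
plate: tilt yaw,pitch deg [ 0.47022491 -0.28640429] off@z.14 0.03516109699483508 0.0014202880769875993 296
y range [-0.02816997  0.02143043] z [0.05765549 0.19631892]
tcp panel 0.10032889253948774 -0.014285343065732313 0.12413768530835147
```

View pics/s5.png

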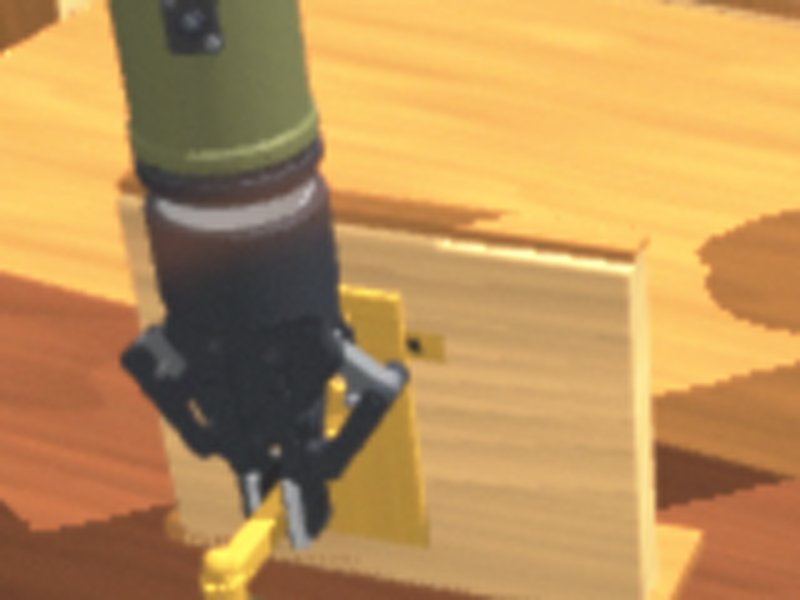

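The scene crop shows the plate's right edge at crop (400–430, 290–545), with the track behind it at crop (425,347) and the stud hidden. I'll refine the stud's place (silhouette centroid at mid-head, 7.5 mm off) and the plate's middle from its right edge.

```bash
python3 - <<'E'
from h import *
n=np.array([.987692,.15641,0]);t=np.array([-n[1],n[0],0]);c=np.array([.45941,-.19132,0])
def on(u,v,o):
    oo,d=ray('scene',u,v);X=oo+d*(((c-oo)@n+o)/(d@n));return np.round([(X-c)@t*1000,X[2]*1000],2)
S=np.load('scene0.npz')['im'].astype(float)
sat=(S.max(2)-S.min(2))/S.max(2).clip(1);br=S.max(2)
w=np.zeros(sat.shape);w[162:176,196:209]=(np.clip((.45-sat)/.3,0,1)*np.clip((br-70)/60,0,1))[162:176,196:209]
print((w[162:176,196:209]*9).astype(int))
v,u=np.mgrid[:420,:560];cu,cv_=(w*u).sum()/w.sum(),(w*v).sum()/w.sum();print('centroid',cu,cv_,w.sum(),on(cu,cv_,.0075))
# right plate edge: subpixel saturation/hue step per row
a=np.load('s5.npz')['im'];h=a.astype(float);b=h[...,2]/h[...,0].clip(1)  # blue/red: brass low, oak higher
for r in(162,172,176,180,184,188,192,196,200,204):
    row=b[r,198:228];lo,hi=np.median(row[6:11]) if 0 else row[:14].min(),np.median(row[-8:])
    mid=(lo+hi)/2;i=np.where((row[:-1]<mid)&(row[1:]>=mid))[0]
    if len(i):
        i=i[-1];x=198+i+(mid-row[i])/(row[i+1]-row[i]);print(r,round(x,2),on(x,r,.0343))
E
```

```text
[[0 0 0 0 0 0 0 0 0 0 0 0 0]
 [0 0 0 0 0 0 0 0 0 0 0 0 0]
 [0 0 0 0 0 0 0 0 0 0 0 0 0]
 [0 0 0 0 0 0 0 0 0 0 0 0 0]
 [0 0 0 0 6 7 6 3 0 0 0 0 0]
 [0 0 0 2 9 9 9 9 3 0 0 0 0]
 [0 0 0 8 9 9 9 9 4 0 0 0 0]
 [0 0 0 4 9 9 9 9 7 0 0 0 0]
 [0 0 0 0 5 9 9 9 3 0 0 0 0]
 [0 0 0 0 0 2 4 4 0 0 0 0 0]
 [0 0 0 0 0 0 0 0 0 0 0 0 0]
 [0 0 0 0 0 0 0 0 0 0 0 0 0]
 [0 0 0 0 0 0 0 0 0 0 0 0 0]
 [0 0 0 0 0 0 0 0 0 0 0 0 0]]
centroid 201.5491536198164 168.2989673126417 23.596287614406062 [-15.56 149.59]
162 209.91 [ 21.82 188.06]
172 218.54 [ 40.59 164.61]
176 212.32 [ 23.74 150.96]
180 212.27 [ 22.43 139.73]
184 212.67 [ 22.23 128.54]
188 213.04 [ 21.97 117.18]
192 213.45 [ 21.81 105.69]
196 214.07 [22.21 94.14]
200 214.45 [21.98 82.32]
204 214.84 [21.74 70.33]
```

Emit:
{"op": "play_rows", "data": {"targets": [{"tx":0,"ty":0.08,"tz":0.15,"ax":0,"ay":0,"az":0,"claw":0},{"tx":-0.6,"ty":0.08,"tz":0.15,"ax":0,"ay":0,"az":0,"claw":0},{"tx":-1.2,"ty":0.08,"tz":0.15,"ax":0,"ay":0,"az":0,"claw":0},{"tx":-1.7,"ty":0.08,"tz":0.15,"ax":0,"ay":0,"az":0,"claw":0},{"tx":-1.7,"ty":0.08,"tz":0.15,"ax":0,"ay":0,"az":0,"claw":0},{"tx":-1.7,"ty":0.08,"tz":0.15,"ax":0,"ay":0,"az":0,"claw":0},{"tx":-1.7,"ty":0.08,"tz":0.15,"ax":0,"ay":0,"az":0,"claw":0},{"tx":-1.7,"ty":0.08,"tz":0.15,"ax":0,"ay":0,"az":0,"claw":0},{"tx":-1.7,"ty":0.08,"tz":0.15,"ax":0,"ay":0,"az":0,"claw":0},{"tx":-1.7,"ty":0.08,"tz":0.15,"ax":0,"ay":0,"az":0,"claw":0}]}}

```text
time_s: 8.7
eef_pos: [0.5437, -0.1929, 0.1218]
orientation: [0.997, 0.078, -0.0, -0.0]
ft_force: [-0.9, -0.2, -2.6]
gripper_width: 0.115
grip_force: 108.0
```

```bash
cat > st.py <<'E'
from h import *
n=np.array([.987692,.15641,0]);t=np.array([-n[1],n[0],0]);c=np.array([.45941,-.19132,0])
s=env.sense();e=s['eef_pos'];R=Ro.from_quat(s['orientation']).as_matrix();f=s['ft_force']
print(s['time_s'],'panel n,t,z mm',np.round([(e-c)@n*1e3,(e-c)@t*1e3,e[2]*1e3],2),'F n,t,z',np.round([f@n,f@t,f[2]],2),'M',np.round(s['moment'],2),'corr',delta(e,9,s)[1])
E
python3 st.py
```

```text
8.7 panel n,t,z mm [ 83.01 -14.77 121.76] F n,t,z [-0.91 -0.05 -2.57] M [-0.02 -0.03 -0.07] corr [-0.    0.   -0.02]
```

Emit:
{"op": "play_rows", "data": {"targets": [{"tx":-0.1,"ty":0,"tz":0,"ax":0,"ay":0,"az":0,"claw":0},{"tx":-0.2,"ty":0,"tz":0,"ax":0,"ay":0,"az":0,"claw":0},{"tx":-0.3,"ty":0,"tz":0,"ax":0,"ay":0,"az":0,"claw":0},{"tx":-0.4,"ty":0,"tz":0,"ax":0,"ay":0,"az":0,"claw":0},{"tx":-0.45,"ty":0,"tz":0,"ax":0,"ay":0,"az":0,"claw":0},{"tx":-0.5,"ty":0,"tz":0,"ax":0,"ay":0,"az":0,"claw":0},{"tx":-0.5,"ty":0,"tz":0,"ax":0,"ay":0,"az":0,"claw":0}]}}

```text
time_s: 9.4
eef_pos: [0.5386, -0.1938, 0.1218]
orientation: [0.997, 0.078, 0.0, -0.0]
ft_force: [0.3, -0.2, -3.4]
gripper_width: 0.121
grip_force: 108.0
```

```bash
python3 st.py
```

```text
9.4 panel n,t,z mm [ 77.83 -14.79 121.84] F n,t,z [ 0.22 -0.21 -3.35] M [-0.    0.   -0.03] corr [-0.   -0.   -0.03]
```

Emit:
{"op": "play_rows", "data": {"targets": [{"tx":-0.05,"ty":0,"tz":0,"ax":0,"ay":0,"az":0,"claw":0},{"tx":-0.1,"ty":0,"tz":0,"ax":0,"ay":0,"az":0,"claw":0},{"tx":-0.15,"ty":0,"tz":0,"ax":0,"ay":0,"az":0,"claw":0},{"tx":-0.2,"ty":0,"tz":0,"ax":0,"ay":0,"az":0,"claw":0},{"tx":-0.2,"ty":0,"tz":0,"ax":0,"ay":0,"az":0,"claw":0}]}}

```text
time_s: 9.9
eef_pos: [0.5366, -0.194, 0.1218]
orientation: [0.997, 0.078, -0.0, -0.0]
ft_force: [0.5, 0.3, -3.7]
gripper_width: 0.111
grip_force: 108.0
```

```bash
python3 st.py
```

```text
9.9 panel n,t,z mm [ 75.79 -14.75 121.81] F n,t,z [ 0.52  0.27 -3.69] M [0.03 0.03 0.04] corr [-0.    0.   -0.03]
```

Emit:
{"op": "play_rows", "data": {"targets": [{"tx":-0.05,"ty":0,"tz":0,"ax":0,"ay":0,"az":0,"claw":0},{"tx":-0.1,"ty":0,"tz":0,"ax":0,"ay":0,"az":0,"claw":0},{"tx":-0.15,"ty":0,"tz":0,"ax":0,"ay":0,"az":0,"claw":0},{"tx":-0.2,"ty":0,"tz":0,"ax":0,"ay":0,"az":0,"claw":0},{"tx":-0.25,"ty":0,"tz":0,"ax":0,"ay":0,"az":0,"claw":0},{"tx":-0.3,"ty":0,"tz":0,"ax":0,"ay":0,"az":0,"claw":0},{"tx":-0.3,"ty":0,"tz":0,"ax":0,"ay":0,"az":0,"claw":0}]}}

```text
time_s: 10.6
eef_pos: [0.5336, -0.1945, 0.1218]
orientation: [0.997, 0.078, -0.0, -0.0]
ft_force: [-0.2, -0.1, -3.5]
gripper_width: 0.12
grip_force: 108.0
```

```bash
python3 st.py
```

```text
10.6 panel n,t,z mm [ 72.81 -14.76 121.82] F n,t,z [-0.19 -0.04 -3.45] M [-0.07  0.06  0.01] corr [-0.    0.   -0.03]
```

Emit:
{"op": "play_rows", "data": {"targets": [{"tx":-0.05,"ty":0,"tz":0,"ax":0,"ay":0,"az":0,"claw":0},{"tx":-0.1,"ty":0,"tz":0,"ax":0,"ay":0,"az":0,"claw":0},{"tx":-0.15,"ty":0,"tz":0,"ax":0,"ay":0,"az":0,"claw":0},{"tx":-0.15,"ty":0,"tz":0,"ax":0,"ay":0,"az":0,"claw":0}]}}

```text
time_s: 11.0
eef_pos: [0.5321, -0.1947, 0.1218]
orientation: [0.997, 0.078, -0.0, -0.0]
ft_force: [0.1, 0.3, -3.7]
gripper_width: 0.121
grip_force: 108.0
```

```bash
python3 st.py
```

```text
11.0 panel n,t,z mm [ 71.27 -14.74 121.8 ] F n,t,z [ 0.13  0.28 -3.67] M [-0.08 -0.    0.01] corr [-0.    0.01 -0.03]
```

Emit:
{"op": "play_rows", "data": {"targets": [{"tx":-0.04,"ty":0,"tz":0,"ax":0,"ay":0,"az":0,"claw":0},{"tx":-0.07,"ty":0,"tz":0,"ax":0,"ay":0,"az":0,"claw":0},{"tx":-0.1,"ty":0,"tz":0,"ax":0,"ay":0,"az":0,"claw":0},{"tx":-0.1,"ty":0,"tz":0,"ax":0,"ay":0,"az":0,"claw":0}]}}

```text
time_s: 11.4
eef_pos: [0.5312, -0.1949, 0.1218]
orientation: [0.997, 0.078, -0.0, -0.0]
ft_force: [1.5, 0.5, -3.8]
gripper_width: 0.116
grip_force: 108.0
```

```bash
python3 st.py
```

```text
11.4 panel n,t,z mm [ 70.34 -14.78 121.82] F n,t,z [ 1.55  0.26 -3.79] M [ 0.02 -0.02  0.03] corr [-0.    0.   -0.03]
```

Emit:
{"op": "play_rows", "data": {"targets": [{"tx":-0.03,"ty":0,"tz":0,"ax":0,"ay":0,"az":0,"claw":0},{"tx":-0.05,"ty":0,"tz":0,"ax":0,"ay":0,"az":0,"claw":0},{"tx":-0.05,"ty":0,"tz":0,"ax":0,"ay":0,"az":0,"claw":0}]}}

```text
time_s: 11.7
eef_pos: [0.5307, -0.195, 0.1218]
orientation: [0.997, 0.078, -0.0, -0.0]
ft_force: [0.4, -0.1, -2.9]
gripper_width: 0.112
grip_force: 108.0
```

```bash
python3 st.py
```

```text
11.7 panel n,t,z mm [ 69.86 -14.79 121.8 ] F n,t,z [ 0.33 -0.18 -2.88] M [-0.    0.02 -0.02] corr [-0.    0.   -0.03]
```

Emit:
{"op": "play_rows", "data": {"targets": [{"tx":-0.04,"ty":0,"tz":0,"ax":0,"ay":0,"az":0,"claw":0},{"tx":-0.08,"ty":0,"tz":0,"ax":0,"ay":0,"az":0,"claw":0},{"tx":-0.08,"ty":0,"tz":0,"ax":0,"ay":0,"az":0,"claw":0}]}}

```text
time_s: 12.0
eef_pos: [0.5299, -0.1951, 0.1218]
orientation: [0.997, 0.078, -0.0, -0.0]
ft_force: [-0.9, -0.6, -3.5]
gripper_width: 0.117
grip_force: 108.0
```

```bash
python3 st.py
```

```text
12.0 panel n,t,z mm [ 68.99 -14.75 121.78] F n,t,z [-1.02 -0.44 -3.47] M [ 0.    0.02 -0.02] corr [-0.    0.01 -0.03]
```

Emit:
{"op": "play_rows", "data": {"targets": [{"tx":-0.04,"ty":0,"tz":0,"ax":0,"ay":0,"az":0,"claw":0},{"tx":-0.08,"ty":0,"tz":0,"ax":0,"ay":0,"az":0,"claw":0},{"tx":-0.08,"ty":0,"tz":0,"ax":0,"ay":0,"az":0,"claw":0}]}}

```text
time_s: 12.3
eef_pos: [0.5297, -0.1953, 0.1219]
orientation: [0.997, 0.078, 0.001, 0.0]
ft_force: [2.5, -0.1, -3.4]
gripper_width: 0.118
grip_force: 107.9
```

```bash
python3 st.py
```

```text
12.3 panel n,t,z mm [ 68.78 -14.88 121.87] F n,t,z [ 2.49 -0.51 -3.45] M [ 0.09 -0.25 -0.07] corr [ 0.01 -0.06 -0.04]
```

Gentle contact (2.5 N) at the depth predicted for plate on panel, well past the stud-head depth. Now sliding down in stages.

Emit:
{"op": "play_rows", "data": {"targets": [{"tx":0,"ty":0,"tz":0.1,"ax":0,"ay":0,"az":0,"claw":0},{"tx":0,"ty":0,"tz":0.2,"ax":0,"ay":0,"az":0,"claw":0},{"tx":0,"ty":0,"tz":0.3,"ax":0,"ay":0,"az":0,"claw":0},{"tx":0,"ty":0,"tz":0.4,"ax":0,"ay":0,"az":0,"claw":0},{"tx":0,"ty":0,"tz":0.5,"ax":0,"ay":0,"az":0,"claw":0},{"tx":0,"ty":0,"tz":0.5,"ax":0,"ay":0,"az":0,"claw":0}]}}

```text
time_s: 12.9
eef_pos: [0.5297, -0.1954, 0.1168]
orientation: [0.997, 0.078, 0.001, 0.0]
ft_force: [3.0, -0.3, -3.7]
gripper_width: 0.118
grip_force: 108.1
```

```bash
python3 st.py
```

```text
12.9 panel n,t,z mm [ 68.78 -15.   116.81] F n,t,z [ 2.88 -0.8  -3.72] M [ 0.07 -0.48 -0.08] corr [ 0.02 -0.06 -0.04]
```

Emit:
{"op": "play_rows", "data": {"targets": [{"tx":0,"ty":0,"tz":0.1,"ax":0,"ay":0,"az":0,"claw":0},{"tx":0,"ty":0,"tz":0.2,"ax":0,"ay":0,"az":0,"claw":0},{"tx":0,"ty":0,"tz":0.3,"ax":0,"ay":0,"az":0,"claw":0},{"tx":0,"ty":0,"tz":0.4,"ax":0,"ay":0,"az":0,"claw":0},{"tx":0,"ty":0,"tz":0.4,"ax":0,"ay":0,"az":0,"claw":0}]}}

```text
time_s: 13.4
eef_pos: [0.5297, -0.1953, 0.1128]
orientation: [0.997, 0.078, 0.0, 0.0]
ft_force: [4.6, 2.3, -2.4]
gripper_width: 0.116
grip_force: 108.2
```

```bash
python3 st.py
```

```text
13.4 panel n,t,z mm [ 68.75 -14.94 112.79] F n,t,z [ 4.85  1.55 -2.43] M [ 0.04 -0.67 -0.05] corr [ 0.02 -0.05 -0.03]
```

Emit:
{"op": "play_rows", "data": {"targets": [{"tx":0.03,"ty":0,"tz":0.1,"ax":0,"ay":0,"az":0,"claw":0},{"tx":0.03,"ty":0,"tz":0.2,"ax":0,"ay":0,"az":0,"claw":0},{"tx":0.03,"ty":0,"tz":0.3,"ax":0,"ay":0,"az":0,"claw":0},{"tx":0.03,"ty":0,"tz":0.4,"ax":0,"ay":0,"az":0,"claw":0},{"tx":0.03,"ty":0,"tz":0.4,"ax":0,"ay":0,"az":0,"claw":0}]}}

```text
time_s: 13.9
eef_pos: [0.5297, -0.1953, 0.1088]
orientation: [0.997, 0.078, 0.0, 0.0]
ft_force: [3.8, 0.2, -0.9]
gripper_width: 0.119
grip_force: 108.5
```

```bash
python3 st.py
```

```text
13.9 panel n,t,z mm [ 68.78 -14.95 108.85] F n,t,z [ 3.77 -0.36 -0.89] M [ 0.06 -0.64 -0.05] corr [ 0.02 -0.02 -0.03]
```

Emit:
{"op": "play_rows", "data": {"targets": [{"tx":0,"ty":0,"tz":0.1,"ax":0,"ay":0,"az":0,"claw":0},{"tx":0,"ty":0,"tz":0.2,"ax":0,"ay":0,"az":0,"claw":0},{"tx":0,"ty":0,"tz":0.3,"ax":0,"ay":0,"az":0,"claw":0},{"tx":0,"ty":0,"tz":0.4,"ax":0,"ay":0,"az":0,"claw":0},{"tx":0,"ty":0,"tz":0.4,"ax":0,"ay":0,"az":0,"claw":0}]}}

```text
time_s: 14.4
eef_pos: [0.5297, -0.1953, 0.1049]
orientation: [0.997, 0.078, 0.0, 0.0]
ft_force: [2.8, -0.4, 3.1]
gripper_width: 0.117
grip_force: 109.1
```

```bash
python3 st.py
```

```text
14.4 panel n,t,z mm [ 68.78 -14.96 104.88] F n,t,z [ 2.71 -0.86  3.09] M [-0.02 -0.56 -0.03] corr [ 0.02 -0.03 -0.03]
```

Emit:
{"op": "play_rows", "data": {"targets": [{"tx":0,"ty":0,"tz":0.1,"ax":0,"ay":0,"az":0,"claw":0},{"tx":0,"ty":0,"tz":0.2,"ax":0,"ay":0,"az":0,"claw":0},{"tx":0,"ty":0,"tz":0.3,"ax":0,"ay":0,"az":0,"claw":0},{"tx":0,"ty":0,"tz":0.4,"ax":0,"ay":0,"az":0,"claw":0},{"tx":0,"ty":0,"tz":0.4,"ax":0,"ay":0,"az":0,"claw":0}]}}

```text
time_s: 14.9
eef_pos: [0.5297, -0.1953, 0.101]
orientation: [0.997, 0.078, 0.0, 0.0]
ft_force: [3.4, 0.4, 5.3]
gripper_width: 0.11
grip_force: 109.3
```

```bash
python3 st.py
```

```text
14.9 panel n,t,z mm [ 68.8  -14.88 101.04] F n,t,z [ 3.44 -0.1   5.29] M [ 0.02 -0.5  -0.03] corr [ 0.02 -0.03 -0.03]
```

Now to the end stop, in small steps.

Emit:
{"op": "play_rows", "data": {"targets": [{"tx":0,"ty":0,"tz":0.08,"ax":0,"ay":0,"az":0,"claw":0},{"tx":0,"ty":0,"tz":0.16,"ax":0,"ay":0,"az":0,"claw":0},{"tx":0,"ty":0,"tz":0.22,"ax":0,"ay":0,"az":0,"claw":0},{"tx":0,"ty":0,"tz":0.22,"ax":0,"ay":0,"az":0,"claw":0}]}}

```text
time_s: 15.3
eef_pos: [0.5297, -0.1952, 0.0989]
orientation: [0.997, 0.078, 0.0, 0.0]
ft_force: [3.7, 0.9, 6.3]
gripper_width: 0.116
grip_force: 109.4
```

```bash
python3 st.py
```

```text
15.3 panel n,t,z mm [ 68.78 -14.85  98.9 ] F n,t,z [3.75 0.32 6.34] M [ 0.12 -0.48  0.01] corr [ 0.01 -0.03 -0.03]
```

Emit:
{"op": "play_rows", "data": {"targets": [{"tx":0,"ty":0,"tz":0.05,"ax":0,"ay":0,"az":0,"claw":0},{"tx":0,"ty":0,"tz":0.1,"ax":0,"ay":0,"az":0,"claw":0},{"tx":0,"ty":0,"tz":0.14,"ax":0,"ay":0,"az":0,"claw":0},{"tx":0,"ty":0,"tz":0.14,"ax":0,"ay":0,"az":0,"claw":0}]}}

```text
time_s: 15.7
eef_pos: [0.5296, -0.1952, 0.0979]
orientation: [0.997, 0.078, 0.0, 0.0]
ft_force: [1.6, 1.7, 8.6]
gripper_width: 0.115
grip_force: 109.9
```

```bash
python3 st.py
```

```text
15.7 panel n,t,z mm [ 68.75 -14.81  97.9 ] F n,t,z [1.88 1.43 8.56] M [ 0.11 -0.32  0.06] corr [ 0.02 -0.03 -0.02]
```

Emit:
{"op": "play_rows", "data": {"targets": [{"tx":0,"ty":0,"tz":0.05,"ax":0,"ay":0,"az":0,"claw":0},{"tx":0,"ty":0,"tz":0.1,"ax":0,"ay":0,"az":0,"claw":0},{"tx":0,"ty":0,"tz":0.1,"ax":0,"ay":0,"az":0,"claw":0}]}}

```text
time_s: 16.0
eef_pos: [0.5297, -0.1953, 0.0976]
orientation: [0.997, 0.078, 0.0, 0.0]
ft_force: [0.5, 0.8, 12.5]
gripper_width: 0.118
grip_force: 110.6
```

```bash
python3 st.py
```

```text
16.0 panel n,t,z mm [ 68.81 -14.9   97.62] F n,t,z [ 0.64  0.71 12.52] M [ 0.2  -0.09 -0.05] corr [ 0.04 -0.05 -0.03]
```

Emit:
{"op": "play_rows", "data": {"targets": [{"tx":0,"ty":0,"tz":0.05,"ax":0,"ay":0,"az":0,"claw":0},{"tx":0,"ty":0,"tz":0.1,"ax":0,"ay":0,"az":0,"claw":0},{"tx":0,"ty":0,"tz":0.1,"ax":0,"ay":0,"az":0,"claw":0}]}}

```text
time_s: 16.3
eef_pos: [0.5299, -0.1953, 0.0972]
orientation: [0.997, 0.078, 0.001, 0.0]
ft_force: [0.7, 1.5, 17.2]
gripper_width: 0.114
grip_force: 111.2
```

```bash
python3 st.py
```

```text
16.3 panel n,t,z mm [ 68.97 -14.92  97.22] F n,t,z [ 0.9   1.41 17.22] M [ 0.29  0.08 -0.06] corr [ 0.05 -0.08 -0.03]
```

Emit:
{"op": "play_rows", "data": {"targets": [{"tx":0,"ty":0,"tz":-0.08,"ax":0,"ay":0,"az":0,"claw":0},{"tx":0,"ty":0,"tz":-0.16,"ax":0,"ay":0,"az":0,"claw":0},{"tx":0,"ty":0,"tz":-0.16,"ax":0,"ay":0,"az":0,"claw":0}]}}

```text
time_s: 16.6
eef_pos: [0.5297, -0.1953, 0.0975]
orientation: [0.997, 0.078, 0.0, 0.0]
ft_force: [2.4, 0.8, 9.3]
gripper_width: 0.117
grip_force: 109.8
```

```bash
python3 st.py; python3 - <<'E'
from h import *
a,d=env.capture('scene');np.savez('s6.npz',im=a,d=d)
n=np.array([.987692,.15641,0]);t=np.array([-n[1],n[0],0]);c=np.array([.45941,-.19132,0])
m=cv2.inRange(cv2.cvtColor(a,cv2.COLOR_RGB2HSV),(20,150,70),(33,255,255))>0
X=cloud('scene',d);U=np.stack([(X-c)@n,(X-c)@t,X[...,2]],-1)
k=m&(U[...,0]>-.004)&(U[...,0]<.012)&(abs(U[...,1])<.08)&(U[...,2]>.02)&(U[...,2]<.19)
Q=U[k];A=np.c_[Q[:,1:],np.ones(len(Q))];co=np.linalg.lstsq(A,Q[:,0],rcond=None)[0]
print(len(Q),'off',Q[:,0].mean(),'tilt',np.degrees(np.arctan(co[:2])),'y',np.percentile(Q[:,1],[.5,99.5]),'z',np.percentile(Q[:,2],[.5,99.5]))
E
```

```text
16.6 panel n,t,z mm [ 68.78 -14.9   97.54] F n,t,z [2.53 0.43 9.35] M [ 0.08 -0.26 -0.02] corr [ 0.03 -0.04 -0.03]
237 off 0.003855179703750222 tilt [ 0.56057394 -0.11977749] y [-0.02613186  0.0203828 ] z [0.03173677 0.16817666]
```

The plate's front sits 3.9 mm off the panel (flat) and its top edge is at about 168–170 mm, as expected when home. Unloading and letting go.

Emit:
{"op": "play_rows", "data": {"grip_force": 20, "targets": [{"tx":0,"ty":0,"tz":-0.1,"ax":0,"ay":0,"az":0,"claw":0},{"tx":0,"ty":0,"tz":-0.1,"ax":0,"ay":0,"az":0,"claw":0},{"tx":0,"ty":0,"tz":-0.1,"ax":0,"ay":0,"az":0,"claw":1.6},{"tx":0,"ty":0,"tz":-0.1,"ax":0,"ay":0,"az":0,"claw":2.2},{"tx":0,"ty":0,"tz":-0.1,"ax":0,"ay":0,"az":0,"claw":3},{"tx":0,"ty":0,"tz":-0.1,"ax":0,"ay":0,"az":0,"claw":4},{"tx":0,"ty":0,"tz":-0.1,"ax":0,"ay":0,"az":0,"claw":4},{"tx":0,"ty":0,"tz":-0.1,"ax":0,"ay":0,"az":0,"claw":4},{"tx":0,"ty":0,"tz":-0.1,"ax":0,"ay":0,"az":0,"claw":4}]}}

```text
time_s: 17.55
eef_pos: [0.5294, -0.1952, 0.0978]
orientation: [0.997, 0.078, -0.0, -0.0]
ft_force: [-0.9, -0.4, 0.2]
gripper_width: 0.466
grip_force: 0.0
```

```bash
python3 st.py; python3 - <<'E'
from h import *
a,d=env.capture('scene')
f=cv2.resize(a[100:220,130:290],(800,600),interpolation=cv2.INTER_CUBIC);cv2.imwrite('pics/s7.png',f[:,:,::-1])
E
```

```text
17.55 panel n,t,z mm [ 68.52 -14.76  97.79] F n,t,z [-0.97 -0.2   0.15] M [-0.01  0.04 -0.02] corr [-0.    0.01 -0.03]
```

View pics/s7.png

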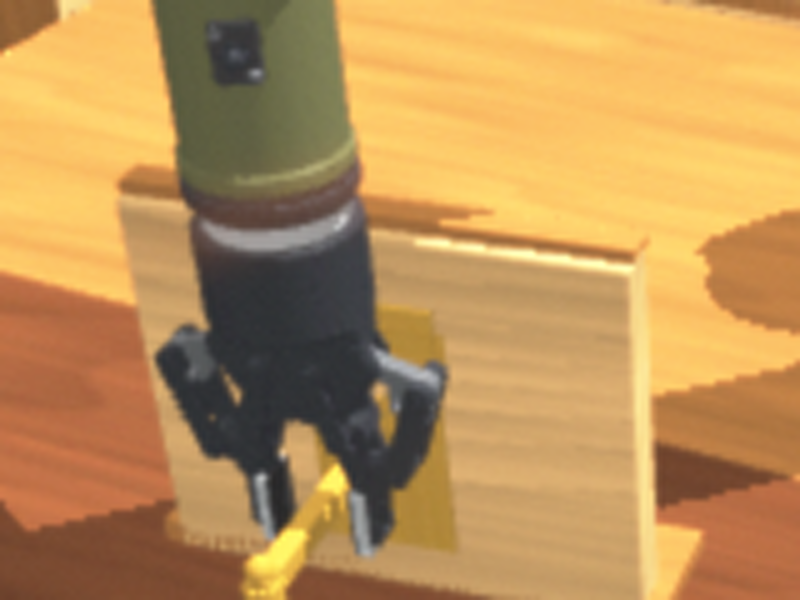

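The fingers are open and clear on either side of the arm (crop (270,510) and (365,520)) and the lamp stays up. Withdrawing straight up.

Emit:
{"op": "play_rows", "data": {"targets": [{"tx":0,"ty":0,"tz":-1,"ax":0,"ay":0,"az":0,"claw":4},{"tx":0,"ty":0,"tz":-2,"ax":0,"ay":0,"az":0,"claw":4},{"tx":0,"ty":0,"tz":-4,"ax":0,"ay":0,"az":0,"claw":4},{"tx":0,"ty":0,"tz":-7,"ax":0,"ay":0,"az":0,"claw":4},{"tx":0,"ty":0,"tz":-11,"ax":0,"ay":0,"az":0,"claw":4},{"tx":0,"ty":0,"tz":-15,"ax":0,"ay":0,"az":0,"claw":4},{"tx":0,"ty":0,"tz":-19,"ax":0,"ay":0,"az":0,"claw":4},{"tx":0,"ty":0,"tz":-22,"ax":0,"ay":0,"az":0,"claw":4},{"tx":0,"ty":0,"tz":-22,"ax":0,"ay":0,"az":0,"claw":4},{"tx":0,"ty":0,"tz":-22,"ax":0,"ay":0,"az":0,"claw":4},{"tx":0,"ty":0,"tz":-22,"ax":0,"ay":0,"az":0,"claw":4}]}}

```text
time_s: 18.7
eef_pos: [0.5286, -0.1948, 0.317]
orientation: [0.997, 0.078, -0.001, -0.0]
ft_force: [-0.6, 0.6, 0.2]
gripper_width: 0.467
grip_force: 0.0
```

```bash
python3 st.py; python3 - <<'E'
from h import *
a,d=env.capture('scene')
n=np.array([.987692,.15641,0]);t=np.array([-n[1],n[0],0]);c=np.array([.45941,-.19132,0])
m=cv2.inRange(cv2.cvtColor(a,cv2.COLOR_RGB2HSV),(20,150,70),(33,255,255))>0
X=cloud('scene',d);U=np.stack([(X-c)@n,(X-c)@t,X[...,2]],-1)
k=m&(U[...,0]>-.004)&(U[...,0]<.012)&(abs(U[...,1])<.08)&(U[...,2]>.02)&(U[...,2]<.19)
Q=U[k];A=np.c_[Q[:,1:],np.ones(len(Q))];co=np.linalg.lstsq(A,Q[:,0],rcond=None)[0]
print(len(Q),'off',Q[:,0].mean(),'tilt',np.degrees(np.arctan(co[:2])),'y',np.percentile(Q[:,1],[.5,99.5]),'z',np.percentile(Q[:,2],[.5,99.5]))
f=cv2.resize(a[125:245,120:280],(800,600),interpolation=cv2.INTER_CUBIC);cv2.imwrite('pics/s8.png',f[:,:,::-1])
E
```

```text
18.7 panel n,t,z mm [ 67.81 -14.25 317.04] F n,t,z [-0.54  0.7   0.19] M [-0.02  0.02  0.04] corr [-0.06  0.09 -0.03]
557 off 0.003954837622083487 tilt [0.30844132 0.1725666 ] y [-0.05126504  0.01907905] z [0.03231221 0.16954263]
```

View pics/s8.png

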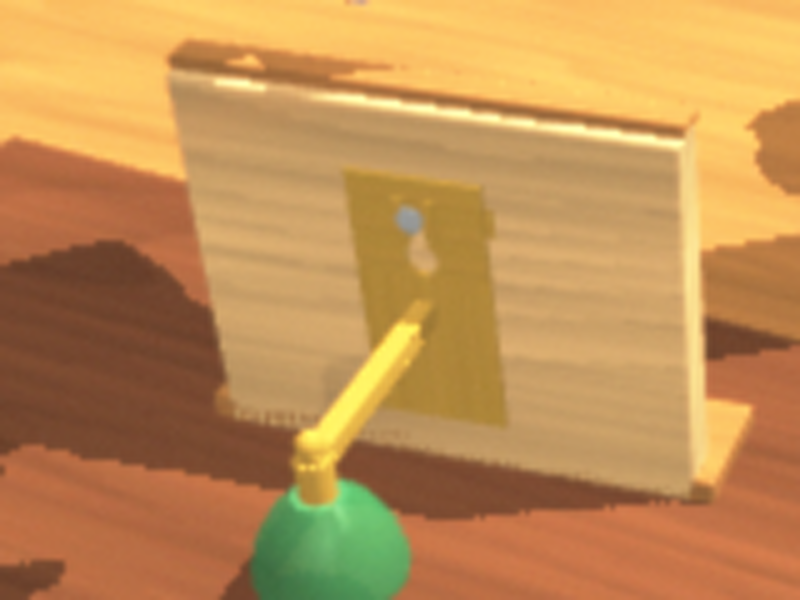

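The lamp hangs flat. The stud's head, at crop (408,218), sits at the top of the slot with the empty hole below it at (422,255). The plate's top edge is at 169.5 mm against 170 mm nominal.

```bash
python3 -c "
from cell import env
print(env.close_job())"
```

```text
the job is handed in; nothing more can be done
None
```

The small brass lamp hangs flat on the oak panel with the stud at the top of its slot; I let go, withdrew the gripper clear and handed the job in at about 19 s.

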